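# Pop open the resin curing box and unload the casting

### The job

Press down the orange thumb latch on the front of the grey curing box and let its sprung lid pop fully open on its own, never touching the lid. Then lift the cured amber casting out of the box and lower it lengthwise into the shallow white tray, letting go only once it rests flat on the tray's floor. Leave the lid open and do not disturb the paint bottles, cup, jar, brush and white bottle around them.

Things in the scene. Friction and masses are not known exactly. Their poses are not given: they have to be found in the camera images.
- curing_box: Grey open-topped box under its lid, fixed to the table, 180 (x) x 190 (y) x 70 mm high, walls and floor 6 mm thick. Origin: centre of its underside, on the table. Its own -x side is the front, with the latch; its +x rim carries the lid hinge; yaw differs from run to run (within 0.3 rad of facing the robot).
- lid: Grey lid panel, 180 x 190 x 10 mm, hinged on the box's far rim. Origin mid-width on the hinge line (along the box's y, 90 mm behind its centre, 72 mm up); panel along its own -x, top at 81 mm when shut. Its z axis leans back from vertical by the opening angle: 0 shut; freed, a damped spring swings it to 1.85 rad in about 1 s and holds it. Its front edge with a steel catch sweeps a 192 mm radius.
- latch (a joint): Angle of the orange latch, 0 at rest, growing as its paddle is pressed down, stop at 0.35 rad. It lets the lid go from about 0.17 rad and springs back when released. Pressed at latch_pad, it starts to move at about 2 N, lets the lid go after about 8 mm (4 to 5 N) and meets its stop after about 17 mm (7 N).
- latch_pad (a point): The place to press, down: the grooves on the upper face of the latch's orange paddle, 52 mm above the table, 155 mm in front of the box's centre, mid-width. The paddle is 60 mm wide (box's y), 8 mm thick and reaches from 108 to 172 mm in front of the box's centre, free below; the latch's lip, nearer than 112 mm to the box's centre, stands 80 mm high.
- casting_center (a point): Centre (half-way up) of the loose cured casting: a bar of amber resin with a dark wooden stripe, 110 (its x) x 40 (its y) x 30 mm, about 0.15 kg. It starts inside the shut box, flat on the floor, its length roughly along the box's x (front to back, within 0.2 rad), centre 15 mm (give or take 8) in front of the box's centre, within 12 mm of it sideways and 21 mm above the table.
- tray_in (a point): Centre of the inner floor of the shallow white tray, 5 mm above the table. The tray is fixed, 170 (x) x 110 (y) x 22 mm high outside, walls 5 mm; lengthwise is its x. It stands on the other side from the box.
- red_bottle: Small red paint bottle, 34 mm in diameter, 82 mm high, loose. Origin: centre of its underside.
- yellow_bottle: Small yellow paint bottle, same size, loose. Origin: centre of its underside.
- cup: Clear plastic cup, 72 mm across, 90 mm high, loose. Origin: centre of its underside.
- jar: White plastic jar, 100 mm across, 120 mm high, loose. Origin: centre of its underside.
- brush: Paint brush lying on the table, 190 mm long along its x, loose.
- square_bottle: White plastic bottle, 72 mm across, 170 mm high, loose. Origin: centre of its underside.
There are look-alikes about, which are no part of the job. Leave any red or yellow look-alike of the part that bears tray_in alone.

How it is judged:
On the way, in this order (a step that is already met when the one before it is completed fails the run):
1. the latch is pressed down (0.15 rad or more) (value of joint latch above 0.15 rad), for 0.02 s.
2. the lid has popped fully open (beyond 1.7 rad) (angle between lid's own z axis and vertical above 1.7 rad), for 0.2 s.
3. the casting, still in the fingers, is lowered into the tray to within 10 mm of its floor (x of casting_center in the frame of tray_in between -0.032 and 0.032 m and y of casting_center in the frame of tray_in between -0.036 and 0.036 m and z of casting_center in the frame of tray_in below 0.025 m and contact force between the fingers and casting above 0.3 N), for 0.04 s.
At the end, for the whole second after the job is handed in: The casting lies flat (tilt under 0.08 rad) and at rest on the tray's floor, lengthwise (within 0.4 rad of the tray's length, centre within 32 mm of the tray's centre along it and 36 mm across), released; the lid stands open beyond 1.7 rad (x of casting_center in the frame of tray_in between -0.032 and 0.032 m and y of casting_center in the frame of tray_in between -0.036 and 0.036 m and z of casting_center in the frame of tray_in between 0.008 and 0.02 m and angle between the x axis of casting_center and the x axis of tray_in, either way round below 0.4 rad and angle between casting_center's own z axis and vertical below 0.08 rad and linear speed of casting below 0.02 m/s and angle between lid's own z axis and vertical above 1.7 rad); the robot touches nothing.
It fails at once if the robot touches the lid (more than 1 N) (contact force between any of the fingers, the arm and lid above 1 N).
It fails at once if a bystander is moved by more than 30 mm or knocked over (distance of any of red_bottle, yellow_bottle, cup, jar, brush, square_bottle from where it was at the start of the episode above 0.03 m or angle between any of red_bottle, yellow_bottle, cup, jar, square_bottle's own z axis and vertical above 0.5 rad).
It also fails if it takes over 61 s, if anything falls off the work surface, if the arm or the gripper's body presses on something with over 40 N, if the wrist force passes 120 N, or if a joint passes its speed limit or range.

### The arm

A 6-joint arm with a two-finger parallel gripper is mounted at the origin on the work surface. World frame = base frame: x ahead of the robot, y to its left, z up, the work surface at z = 0. Lengths are in m, angles in rad, forces in N, time in s.
With the tool pointing down it reaches from about 0.375 to 0.9 m from the base axis. Payload 3.1 kg.
Tool frame: the origin (TCP) lies between the finger pads; the fingertips stand 22 mm ahead of it and the grasp point (between the pads) lies 3 mm ahead of it; z points along the fingers, y is the line along which they close (so a half turn about z gives the same grasp; the last joint's range is limited). The gripper opens to 87 mm and grips with 3 to 60 N. Pads are 19 mm wide; open, the fingers measure 117 mm over their backs; the gripper's body (75 mm by 190 mm) begins 51 mm behind the grasp point.
Start: joints at [-1.357, 0.527, 1.433, -0, 1.181, -0.178], TCP at [0.239, -0.577, 0.245] pointing down, gripper open.
Joint ranges: [-3.08, 3.08], [-0.75, 2.2], [0.22, 2.44], [-1.43, 4.57], [0, 2.65], [-2.85, 2.85]. Speed limits (rad/s): [2.79, 2.79, 3.14, 3.14, 3.14, 3.14].

### API

Orientations are given as a unit quaternion [x, y, z, w].
In Python, from rig import get_obs, camera, get_calibration, hand_in, cut_out gives the robot as it stands.
- The arm moves only by the shell command python3 -m inch 'ROWS' [OPENING] [FORCE]. ROWS is JSON, one flat list of numbers, 6 for each row, row after row: the shift along the tool's x, y, z scaled (see below), then the turn, a rotation vector about the tool's x, y, z scaled (see below). A call has 1 to 20 rows; each row is the pose to reach, as a shift and turn from the pose commanded when the call began, along the tool's axes at that moment; what a row does not reach only later rows make up. The controller multiplies each number of a shift by 0.08 m and each number of a turn by 90 degrees. A row lasts 1/12 s, in which the tool goes at most 41.7 mm and 7.16 degrees, less where a joint would pass 70% of its speed; a pose out of reach is approached as far as the arm can. A call with a number of a shift or a turn outside -1 to 1 is refused whole. A call with a gripper value outside its range is refused whole. OPENING is the finger opening in mm, from 0 to 87, set as the call begins (- or left out, the last holds). The fingers move at their own pace and stop on an object; FORCE is the grip in N (left out, the last holds). Time passes only in rows, so rows that repeat a pose let the fingers close. It gives the time, the measured TCP pose, the force, the opening and the grip force at its end, in the units of the state.
- get_obs(): the state, without advancing time (a new reading comes with each control period).
- camera(name): name is "side" or "top" or "wrist"; returns the picture (384x512x3 uint8, red, green, blue); there is no depth.
- get_calibration(name): a dict with "vertical_fov" (degrees; the focal length in pixels is half the picture's height over the tangent of half this angle, whatever the lens; pixels are square), "cx", "cy" (the principal point, pixels), "T" (4x4, takes a point from camera to world coordinates). Camera axes: x right, y down, z forward; pixel columns grow to the right and rows downward; lengths in m; the calibration is good to about 2 mm. A picture is of the moment at which its call begins: read the wrist's pose just before it. get_calibration takes no time and is no camera call; for the wrist camera it gives the pose at the moment of the call.
- hand_in(): hands the job in; it is judged then, once.
Trained networks look in the newest picture that a camera, given by its name, has taken for a name from the list of things; names that differ only in an ending like _2 or _b are one class to them, and where a whole thing is asked for, a point or a joint stands for the part that bears it (a point fixed in the world has none). Each returns a list of dicts, best first, with "conf" (0 to 1); they miss things now and then, are a little off and sometimes report something else, mostly with a low value. They report only what shows in the picture. A call takes as long as a camera call. They do not tell look-alikes from the thing itself.
- cut_out(camera, thing): "region" (384x512 bool, what is visible of it) and "bbox" ([left, top, right, bottom] in pixels, round what is visible of it).
The state is a dict: "time": time; "q": joint angles; "joint_velocities": joint speeds; "joint_torque": joint torques, N m; "position": TCP position; "tool_rot": TCP orientation; "ft_force": force on the tool from outside, world axes, zero at the start; "moment": the same for the moment, N m; "grip_width": finger opening in m; "grip_force": force on a finger pad.
Only numpy, scipy, OpenCV 4.12 (cv2) and the standard library are available. Lean on these libraries where they do the work, as an engineer would, in place of code of your own. Each camera call takes 0.05 s, during which the arm holds its last target. There are 200 camera calls.

## Working session

There is one attempt and no reset: what is moved stays moved. The work goes in short steps, Python scripts to look and compute and a shell command to move; the robot and the scene stay as the last step left them, time stands still between calls to the robot, and variables do not carry over. Pictures are saved under pics/ and viewed, at most 10 in all, crops included, and the job is handed in when it is done.

```bash
mkdir -p pics; ls
cat > h.py <<'E'
import numpy as np,cv2
from rig import *
def K(n):
    c=get_calibration(n); f=192/np.tan(np.radians(c["vertical_fov"])/2); return f,c["cx"],c["cy"],np.array(c["T"])
def ray(n,uv,z,k=None):
    f,cx,cy,T=k or K(n); uv=np.atleast_2d(uv).astype(float)
    d=np.c_[(uv[:,0]-cx)/f,(uv[:,1]-cy)/f,np.ones(len(uv))]@T[:3,:3].T
    s=(z-T[2,3])/d[:,2]; return T[:3,3]+d*s[:,None]
def proj(n,P,k=None):
    f,cx,cy,T=k or K(n); p=(np.atleast_2d(P)-T[:3,3])@T[:3,:3]
    return np.c_[f*p[:,0]/p[:,2]+cx,f*p[:,1]/p[:,2]+cy]
def save(n,name):
    im=camera(n); cv2.imwrite("pics/"+name,im[:,:,::-1]); return im
E
python3 - <<'E'
from h import *
a=save("top","t1.png");b=save("side","s1.png")
cv2.imwrite("pics/both.png",cv2.resize(np.vstack([a,b])[:,:,::-1],(400*1,600)))
for c in("top","side"):
    print(c,get_calibration(c))
    for t in("curing_box","lid","latch_pad","tray_in","red_bottle","yellow_bottle","cup","jar","brush","square_bottle"):
        for r in cut_out(c,t)[:3]:
            if r["conf"]>.2:
                m=cv2.minAreaRect(np.argwhere(r["region"])[:,::-1].astype(np.float32)) if t!="tray_in" or 1 else 0
                print(t,round(r["conf"],2),r["bbox"],np.round(cv2.boxPoints(m)).tolist())
print(get_obs())
E
```

```text
pics
top {'vertical_fov': 55.62301122565174, 'cx': 253.00200868426876, 'cy': 184.81888898708766, 'T': array([[-0.0181076 , -0.99767036,  0.06577216,  0.47673411],
       [-0.99981085,  0.01760093, -0.00827478,  0.03694793],
       [ 0.00709785, -0.06590956, -0.99780036,  1.32781358],
       [ 0.        ,  0.        ,  0.        ,  1.        ]])}
curing_box 0.64 [184.4, 136.8, 247.2, 224.2] [[183.0, 152.0], [237.0, 139.0], [255.0, 215.0], [201.0, 227.0]]
curing_box 0.28 [214.9, 197.3, 237.0, 221.7] [[214.0, 201.0], [232.0, 197.0], [237.0, 219.0], [220.0, 223.0]]
lid 0.86 [183.3, 141.4, 250.4, 203.7] [[183.0, 154.0], [237.0, 141.0], [250.0, 193.0], [196.0, 206.0]]
lid 0.61 [253.8, 202.6, 264.1, 210.6] [[253.0, 200.0], [260.0, 200.0], [260.0, 207.0], [253.0, 207.0]]
latch_pad 0.59 [215.9, 198.4, 237.8, 220.3] [[215.0, 202.0], [232.0, 197.0], [238.0, 218.0], [220.0, 223.0]]
tray_in 0.89 [189.6, 237.8, 226.2, 290.2] [[189.0, 237.0], [222.0, 236.0], [224.0, 286.0], [191.0, 287.0]]
tray_in 0.68 [298.2, 153.0, 323.8, 203.6] [[295.0, 200.0], [298.0, 153.0], [329.0, 155.0], [326.0, 202.0]]
tra
[... 2611 characters left out ...]
35649240e+00,  5.27486610e-01,  1.43270229e+00, -2.38551225e-05,
        1.18140545e+00, -1.78507550e-01]), 'joint_velocities': array([ 9.31106374e-05,  6.21161686e-04,  1.09415125e-03, -4.29282958e-04,
        2.94324256e-03,  4.35750812e-04]), 'joint_torque': array([ 5.20225003e-04, -4.40022147e+01, -1.76987761e+01,  6.34043338e-02,
        5.06426208e-02, -1.70088106e-05]), 'position': array([ 0.23925342, -0.57736498,  0.2445559 ]), 'tool_rot': array([ 9.80773431e-01,  1.95149881e-01, -1.10481455e-05, -6.54300478e-07]), 'ft_force': array([-0.30981562,  0.70636096, -0.173449  ]), 'moment': array([-0.034178  ,  0.00706858, -0.01216304]), 'grip_force': 0.0, 'grip_width': 0.08655668545893767}
```

View pics/t1.png

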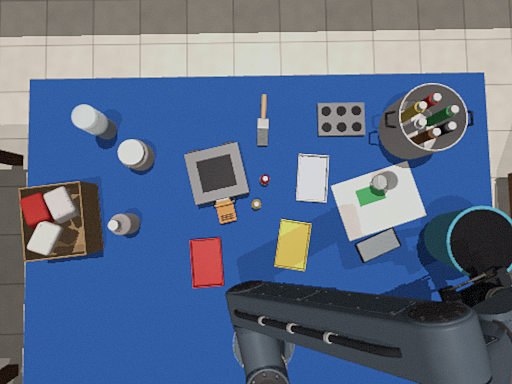

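View pics/s1.png

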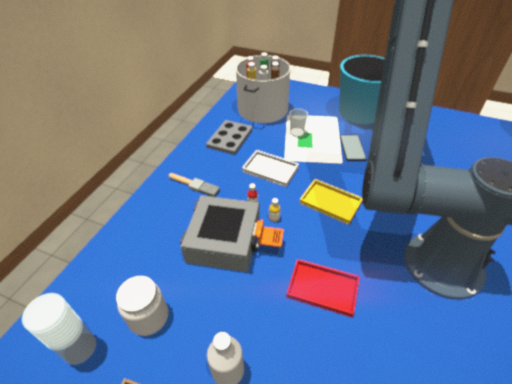

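```bash
cat > m.py <<'E'
from h import *
from scipy.optimize import least_squares
from scipy.spatial.transform import Rotation as R
def lid_res(p):
    x,y,a=p; c,s=np.cos(a),np.sin(a)
    L=np.array([[90,95],[90,-95],[-90,-95],[-90,95]])/1000
    return np.c_[x+L[:,0]*c-L[:,1]*s,y+L[:,0]*s+L[:,1]*c,np.full(4,.081)]
E
python3 - <<'E'
from m import *
px=np.array([[184,154],[237,141],[249,193],[196,206]])
P=ray("top",px,.081);print(P.round(3))
r=least_squares(lambda p:(lid_res(p)-P).ravel(),[.6,.1,0]);print("box",r.x,r.cost)
x,y,a=r.x
pad=[x-.155*np.cos(a),y-.155*np.sin(a),.052]
print("pad",pad,"px",proj("top",[pad]),proj("side",[pad]))
print("lid side px",proj("side",lid_res(r.x)).round())
T=ray("top",[[295,200],[298,153],[329,155],[326,202]],.022);print("tray",T.round(3),T.mean(0),proj("side",[T.mean(0)*[1,1,.2]]))
d=T[1]-T[0];d2=T[2]-T[3];print(np.arctan2(d[1],d[0]),np.arctan2(d2[1],d2[0]),np.linalg.norm(d))
for n,uv,z in(("red",[265,180],.07),("yel",[256,204],.07),("cup",[381,182],.05)):
    b=ray("top",uv,z)[0];c,s=np.cos(a),np.sin(a);q=b[:2]-[x,y];print(n,b,"in box",q@[c,s],q@[-s,c])
    print(proj("side",[b]))
E
```

```text
[[0.67  0.263 0.081]
 [0.712 0.079 0.081]
 [0.531 0.041 0.081]
 [0.49  0.223 0.081]]
box [0.60057315 0.15130105 0.21944142] 1.4971950358564539e-05
pad [np.float64(0.449290179546707), np.float64(0.11755995880685524), 0.052] px [[227.4607559 217.1588283]] [[277.60392288 235.99919619]]
lid side px [[181. 246.]
 [202. 195.]
 [260. 202.]
 [248. 255.]]
tray [[ 0.506 -0.124  0.022]
 [ 0.675 -0.139  0.022]
 [ 0.666 -0.251  0.022]
 [ 0.496 -0.235  0.022]] [ 0.58585679 -0.18702627  0.022     ] [[270.5723843 168.892072 ]]
-0.0895184764020207 -0.09517536285442788 0.17045806658936644
red [ 0.57565331 -0.01537982  0.07      ] in box -0.06060608264652753 -0.15725906614424487
[[254.32017718 188.38688077]]
yel [0.49312614 0.01737207 0.07      ] in box -0.13402460924058193 -0.10732770570387795
[[275.53075167 202.89731829]]
cup [ 0.56296391 -0.42547702  0.05      ] in box -0.16226297670294323 -0.5547595236185185
[[298.05225334 123.58761853]]
```

```bash
cat > go.py <<'E'
import sys
from m import *
def go(t,yaw):
    o=get_obs(); r=R.from_quat(o["tool_rot"]); d=r.inv().apply(np.array(t)-o["position"])/.08
    g=R.from_euler("z",yaw)*R.from_euler("x",np.pi); v=(r.inv()*g).as_rotvec()/(np.pi/2)
    print("t",round(o["time"],2),"pos",o["position"].round(4),"shift",d.round(3),"turn",v.round(3),"F",o["ft_force"].round(1),"w",round(o["grip_width"],4),"gf",round(o["grip_force"],1))
if __name__=="__main__": go([float(x) for x in sys.argv[1:4]],float(sys.argv[4]))
E
python3 go.py .446 .117 .245 .219
```

```text
t 1.1 pos [ 0.2393 -0.5774  0.2446] shift [ 5.710e+00 -7.029e+00 -6.000e-03] turn [-0.     0.     0.111] F [-0.3  0.7 -0.2] w 0.0866 gf 0.0
```

```bash
python3 -m inch '[0.4,-0.5,0,0,0,0,0.8,-1,0,0,0,0,0.8,-1,0,0,0,0]' 0 10
python3 -m inch '[0.4,-0.5,0,0,0,0,0.8,-1,0,0,0,0,0.8,-1,0,0,0,0]'
python3 -m inch '[0.4,-0.5,0,0,0,0,0.8,-1,0,0,0,0,0.8,-1,0,0,0,0]'
python3 -m inch '[0.4,-0.5,0,0,0,0,0.8,-1,0,0,0,0,0.8,-1,0,0,0,0]'
python3 -m inch '[0.4,-0.5,0,0,0,0,0.8,-1,0,0,0,0,0.8,-1,0,0,0,0]'
python3 -m inch '[0.4,-0.5,0,0,0,0,0.8,-1,0,0,0,0,0.8,-1,0,0,0,0]'
python3 -m inch '[0.4,-0.5,0,0,0,0,0.8,-1,0,0,0,0,0.8,-1,0,0,0,0]'
python3 -m inch '[0,0,0,0,0,0.11,0,0,0,0,0,0.11,0,0,0,0,0,0.11,0,0,0,0,0,0.11]'
python3 go.py .446 .117 .245 .219
python3 - <<'E'
from m import *
a=save("wrist","w1.png"); k=K("wrist")
for r in cut_out("wrist","latch_pad")[:2]:
    v,u=np.nonzero(r["region"]);print(r["conf"],r["bbox"],ray("wrist",[[u.mean(),v.mean()]],.052,k))
print("pred pad",proj("wrist",[[.4493,.1176,.052]],k))
E
```

```text
time: 1.35
position: [0.2681, -0.4739, 0.2439]
tool_rot: [0.981, 0.195, 0.0, -0.003]
ft_force: [0.1, -0.5, -0.7]
grip_width: 0.0744
grip_force: 0.0
time: 1.6
position: [0.2963, -0.3751, 0.2442]
tool_rot: [0.981, 0.196, -0.0, -0.003]
ft_force: [-0.3, 0.0, -0.1]
grip_width: 0.055
grip_force: 0.0
time: 1.85
position: [0.3243, -0.2771, 0.2443]
tool_rot: [0.981, 0.196, -0.0, -0.002]
ft_force: [0.5, 1.6, -0.4]
grip_width: 0.0348
grip_force: 0.0
time: 2.1
position: [0.3527, -0.1794, 0.2445]
tool_rot: [0.981, 0.196, -0.0, -0.001]
ft_force: [-0.3, -1.1, -0.2]
grip_width: 0.0154
grip_force: 0.0
time: 2.35
position: [0.3815, -0.0817, 0.2447]
tool_rot: [0.981, 0.196, 0.0, -0.001]
ft_force: [0.7, -0.1, -0.4]
grip_width: 0.0017
grip_force: 0.0
time: 2.6
position: [0.4107, 0.0165, 0.2449]
tool_rot: [0.981, 0.196, 0.001, -0.0]
ft_force: [0.6, -0.9, 0.6]
grip_width: 0.0007
grip_force: 0.0
time: 2.85
position: [0.4399, 0.1151, 0.245]
tool_rot: [0.981, 0.196, 0.001, -0.001]
ft_force: [-1.2, -0.4, -0.0]
grip_width: 0.0002
grip_force: 0.0
time: 3.18
position: [0.4388, 0.1116, 0.2446]
tool_rot: [0.994, 0.111, 0.0, 0.0]
ft_force: [-0.3, 0.6, 0.3]
grip_width: 0.0003
grip_force: 0.0
t 3.18 pos [0.4388 0.1116 0.2446] shift [ 0.103 -0.046 -0.005] turn [ 0.    -0.     0.002] F [-0.3  0.6  0.3] w 0.0003 gf 0.0
0.81 [214.5, 93.4, 277.8, 169.5] [[0.47175231 0.12330546 0.052     ]]
pred pad [[247.73367534 155.47473525]]
```

View pics/w1.png

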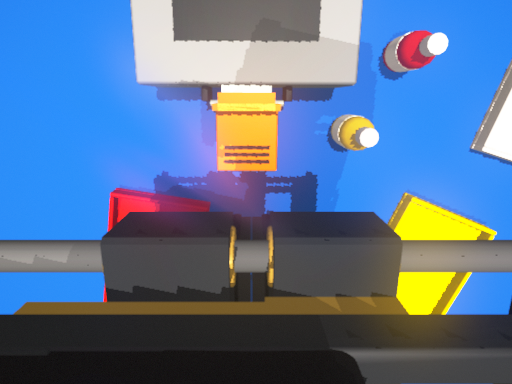

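The picture shows the latch grooves at (247,155), exactly where predicted, and the yellow bottle at (355,133), clear of the fingers.

```bash
python3 -m inch '[0.1,-0.05,0.3,0,0,0,0.1,-0.05,0.7,0,0,0,0.1,-0.05,1,0,0,0,0.1,-0.05,1,0,0,0]' >/dev/null
python3 -m inch '[0,0,0.3,0,0,0,0,0,0.7,0,0,0,0,0,0.95,0,0,0,0,0,0.95,0,0,0]' >/dev/null
python3 go.py .446 .117 .060 .219
```

```text
t 3.95 pos [0.4444 0.1166 0.0866] shift [0.023 0.    0.333] turn [-0.001  0.003  0.   ] F [-0.1  0.2  0.7] w 0.0003 gf 0.0
```

```bash
python3 -m inch '[0,0,0.1,0,0,0,0,0,0.2,0,0,0,0,0,0.28,0,0,0,0,0,0.34,0,0,0,0,0,0.34,0,0,0,0,0,0.34,0,0,0]'
python3 -m inch '[-0.1,0,0,0,0,0,-0.1,0,0,0,0,0,-0.1,0,0,0,0,0,-0.1,0,0,0,0,0,-0.1,0,0,0,0,0,-0.1,0,0,0,0,0,-0.1,0,0,0,0,0,-0.1,0,0,0,0,0,-0.1,0,0,0,0,0,-0.1,0,0,0,0,0,-0.1,0,0,0,0,0,-0.1,0,0,0,0,0,-0.1,0,0,0,0,0,-0.1,0,0,0,0,0,-0.1,0,0,0,0,0]'
python3 - <<'E'
from m import *
a=save("side","s2.png");b=save("top","t2.png")
cv2.imwrite("pics/x.png",np.hstack([cv2.resize(a[140:320,150:330],(400,400)),cv2.resize(b[90:260,160:330],(400,400))])[:,:,::-1])
for c in("side","top"):
  for r in cut_out(c,"casting_center")[:2]: print(c,r["conf"],r["bbox"])
E
```

```text
time: 4.45
position: [0.446, 0.1169, 0.062]
tool_rot: [0.994, 0.11, 0.0, 0.0]
ft_force: [-0.6, -0.8, 6.4]
grip_width: 0.0002
grip_force: 3.2
time: 5.7
position: [0.4379, 0.1154, 0.0613]
tool_rot: [0.994, 0.11, 0.0, -0.0]
ft_force: [2.4, 0.5, 5.7]
grip_width: 0.0006
grip_force: 2.1
side 0.72 [210.6, 229.2, 248.4, 250.8]
top 0.85 [210.3, 164.4, 224.1, 197.5]
top 0.45 [372.1, 168.1, 397.2, 187.5]
```

View pics/x.png

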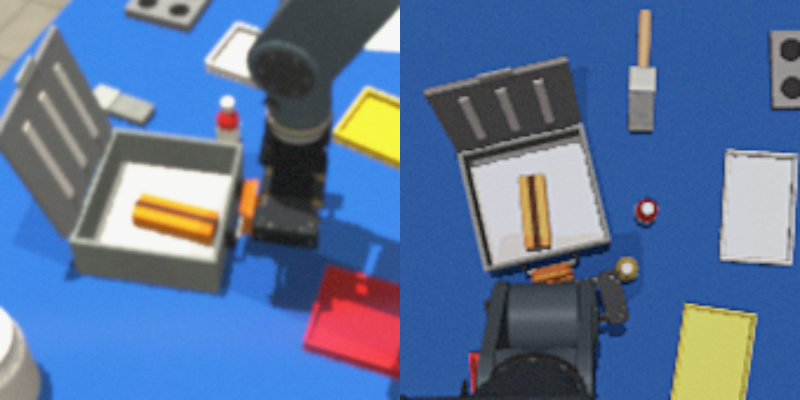

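The lid stands fully open (its panel leans back at upper left of both crops), with the casting visible in the box. I'll rise and take a closer look.

```bash
python3 -m inch '[0,0,-0.4,0,0,0,0,0,-0.8,0,0,0,0,0,-1,0,0,0]' 80 15 >/dev/null
python3 -m inch '[0,0,-0.4,0,0,0,0,0,-0.8,0,0,0,0,0,-1,0,0,0,0,0,-1,0,0,0]' >/dev/null
python3 -m inch '[0.2,0,-0.4,0,0,0,0.2,0,-0.4,0,0,0,0.2,0,-0.4,0,0,0,0.2,0,-0.4,0,0,0,0.2,0,-0.4,0,0,0]' >/dev/null
cat > cast.py <<'E'
from m import *
for c in("wrist","top"):
    camera(c); k=K(c)
    r=cut_out(c,"casting_center")[0]
    p=np.argwhere(r["region"])[:,::-1].astype(np.float32)
    q=cv2.boxPoints(cv2.minAreaRect(p)); P=ray(c,q,.036,k)
    e=P[1]-P[0] if np.linalg.norm(P[1]-P[0])>np.linalg.norm(P[2]-P[1]) else P[2]-P[1]
    print(c,r["conf"],r["bbox"],P.mean(0).round(4),"yaw",(np.arctan2(e[1],e[0])+1.57)%3.1416-1.57,"len",np.linalg.norm(P[1]-P[0]),np.linalg.norm(P[2]-P[1]))
E
python3 cast.py
python3 -c "
from m import *
a=save('wrist','w2.png')"
python3 go.py .585 .148 .24 .219
```

```text
wrist 0.67 [219.0, 0.0, 267.3, 81.9] [0.5653 0.1526 0.036 ] yaw 0.08440784871248641 len 0.07719495118894579 0.04006977466062734
top 0.82 [207.5, 162.6, 224.3, 197.2] [0.5831 0.153  0.036 ] yaw 0.09750870567988468 len 0.04091815535744799 0.10650629148675432
t 7.15 pos [0.4529 0.1188 0.2526] shift [1.691 0.004 0.154] turn [-0.     0.001  0.001] F [-0.6 -0.4 -0.7] w 0.0793 gf 0.0
```

View pics/w2.png

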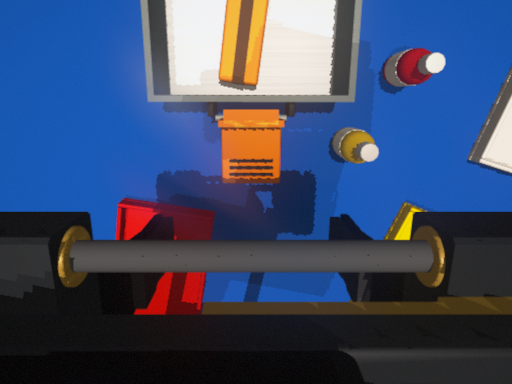

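The picture shows the casting's near end at (240,85), slightly turned in the box, in agreement with the top camera.

```bash
python3 -c "
from m import *
o=get_obs();r=R.from_quat(o['tool_rot']);print('cam in tool',r.inv().apply(K('wrist')[3][:3,3]-o['position']))"
python3 go.py .582 .153 .24 .092
```

```text
cam in tool [ 0.06626608 -0.00042818 -0.13971151]
t 7.15 pos [0.4529 0.1188 0.2526] shift [ 1.668 -0.065  0.154] turn [-0.     0.001  0.081] F [-0.6 -0.4 -0.7] w 0.0793 gf 0.0
```

```bash
python3 -m inch '[0.4,-0.03,0,0,0,0,0.84,-0.03,0,0,0,0,0.84,-0.03,0,0,0,0]' >/dev/null
python3 -m inch '[0.4,-0.03,0,0,0,0.06,0.83,-0.03,0,0,0,0.08,0.83,-0.03,0,0,0,0.08,0.83,-0.03,0,0,0,0.08]' >/dev/null
python3 -m inch '[0,0,0.4,0,0,0,0,0,0.8,0,0,0,0,0,0.8,0,0,0]' >/dev/null
python3 cast.py | head -1
python3 go.py .582 .153 .034 .092
```

```text
wrist 0.77 [226.8, 99.9, 271.8, 224.6] [0.5859 0.1547 0.036 ] yaw 0.11127227457273436 len 0.03874707565993019 0.11016021522846174
t 8.18 pos [0.5835 0.1527 0.1911] shift [-0.023 -0.006  1.963] turn [ 0.    -0.002  0.002] F [0.3 0.4 1.1] w 0.08 gf 0.0
```

```bash
python3 -m inch '[0.02,-0.02,0.4,0,0,-0.01,0.02,-0.02,0.8,0,0,-0.01,0.02,-0.02,1,0,0,-0.01]' >/dev/null
python3 -m inch '[0,0,0.3,0,0,0,0,0,0.6,0,0,0,0,0,0.8,0,0,0,0,0,0.96,0,0,0,0,0,0.96,0,0,0,0,0,0.96,0,0,0]' >/dev/null
python3 go.py .585 .154 .034 .105
python3 -m inch '[0,0,0,0,0,0,0,0,0,0,0,0,0,0,0,0,0,0,0,0,0,0,0,0,0,0,0,0,0,0,0,0,0,0,0,0,0,0,0,0,0,0,0,0,0,0,0,0,0,0,0,0,0,0,0,0,0,0,0,0]' 20 20
python3 go.py .585 .154 .034 .105
```

```text
t 8.93 pos [0.5851 0.1545 0.0334] shift [-0.002  0.006 -0.007] turn [ 0.    -0.001  0.003] F [-0.7  0.3 -1.2] w 0.0799 gf 0.0
time: 9.77
position: [0.5843, 0.1545, 0.0327]
tool_rot: [0.998, 0.055, 0.0, -0.0]
ft_force: [-1.0, -0.6, 0.7]
grip_width: 0.0401
grip_force: 19.9
t 9.77 pos [0.5843 0.1545 0.0327] shift [ 0.008  0.007 -0.017] turn [-0.    -0.     0.003] F [-1.  -0.6  0.7] w 0.0401 gf 19.9
```

```bash
python3 -m inch '[0,0,-0.2,0,0,0,0,0,-0.5,0,0,0,0,0,-0.8,0,0,0,0,0,-1,0,0,0]' >/dev/null
python3 -m inch '[0,0,-0.3,0,0,0,0,0,-0.6,0,0,0,0,0,-1,0,0,0,0,0,-1,0,0,0]' >/dev/null
python3 go.py .586 -.187 .19 -.092
```

```text
t 10.43 pos [0.5878 0.1548 0.1981] shift [-0.494  4.244  0.098] turn [-0.    -0.007  0.129] F [ 1.1 -0.4 -1.2] w 0.0398 gf 19.9
```

```bash
python3 -m inch '[-0.05,0.3,0,0,0,0,-0.1,0.7,0,0,0,0,-0.1,0.9,0,0,0,0]' >/dev/null
python3 -m inch '[-0.05,0.4,0,0,0,0,-0.1,0.8,0,0,0,0,-0.1,0.9,0,0,0,0]' >/dev/null
python3 -m inch '[-0.05,0.4,0,0,0,0,-0.1,0.8,0,0,0,0,-0.1,0.9,0,0,0,0]' >/dev/null
python3 -m inch '[-0.05,0.4,0,0,0,0,-0.1,0.8,0,0,0,0,-0.1,0.9,0,0,0,0]' >/dev/null
python3 -m inch '[-0.05,0.3,0,0,0,0.06,-0.1,0.6,0,0,0,0.13,-0.1,0.64,0,0,0,0.13,-0.1,0.64,0,0,0,0.13,-0.1,0.64,0,0,0,0.13]' >/dev/null
python3 go.py .586 -.187 .032 -.092
python3 - <<'E'
from m import *
save('wrist','w3.png');k=K("wrist")
for r in cut_out("wrist","tray_in")[:2]: print(r["conf"],r["bbox"])
s,c=np.sin(-.092),np.cos(.092)
print(proj("wrist",[[.586+a*c-b*s,-.187+a*s+b*c,.022] for a,b in((.085,.055),(.085,-.055),(-.085,-.055),(-.085,.055))],k).round())
E
```

```text
t 11.85 pos [ 0.5813 -0.1861  0.1918] shift [0.063 0.009 1.997] turn [-0.001  0.001 -0.001] F [-0.   0.4 -1.6] w 0.0397 gf 19.9
0.86 [190.0, 72.4, 316.0, 218.8]
0.58 [204.7, 125.7, 300.9, 301.9]
[[189.  70.]
 [316.  70.]
 [308. 251.]
 [197. 251.]]
```

View pics/w3.png

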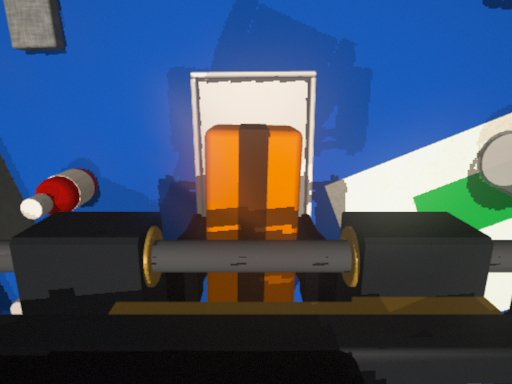

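The white tray's far edge (190–316, row 73) matches the prediction, and the held casting is centred and parallel over it; lowering.

```bash
python3 -m inch '[0.06,0,0.4,0,0,0,0.06,0,0.8,0,0,0,0.06,0,1,0,0,0]' >/dev/null
python3 -m inch '[0,0,0.3,0,0,0,0,0,0.6,0,0,0,0,0,0.8,0,0,0,0,0,0.9,0,0,0,0,0,0.9,0,0,0]' >/dev/null
python3 go.py .586 -.187 .0317 -.092
```

```text
t 12.62 pos [ 0.5854 -0.1857  0.0386] shift [0.009 0.016 0.086] turn [-0.001  0.003 -0.   ] F [-0.8 -0.1 -1.8] w 0.0399 gf 19.9
```

```bash
python3 -m inch '[0,0,0.03,0,0,0,0,0,0.05,0,0,0,0,0,0.07,0,0,0,0,0,0.08,0,0,0,0,0,0.08,0,0,0,0,0,0.08,0,0,0]'
python3 -m inch '[0,0,0.01,0,0,0,0,0,0.02,0,0,0,0,0,0.02,0,0,0,0,0,0.02,0,0,0]'
```

```text
time: 13.12
position: [0.5868, -0.1877, 0.0347]
tool_rot: [0.999, -0.047, 0.0, 0.0]
ft_force: [0.4, 0.7, -2.1]
grip_width: 0.0395
grip_force: 19.9
time: 13.45
position: [0.5865, -0.1875, 0.0325]
tool_rot: [0.999, -0.047, -0.0, -0.0]
ft_force: [0.0, 0.4, -2.8]
grip_width: 0.04
grip_force: 19.9
```

```bash
python3 -m inch '[0,0,0.01,0,0,0,0,0,0.015,0,0,0,0,0,0.015,0,0,0,0,0,0.015,0,0,0]' | grep -E "posi|ft"
python3 -m inch '[0,0,0.01,0,0,0,0,0,0.015,0,0,0,0,0,0.015,0,0,0,0,0,0.015,0,0,0]' | grep -E "posi|ft"
```

```text
position: [0.5866, -0.1876, 0.0317]
ft_force: [-0.5, -0.0, 0.3]
position: [0.5867, -0.1876, 0.0316]
ft_force: [-3.0, 0.4, 9.7]
```

Contact with the floor (about 10 N). Releasing, with a limited opening inside the tray walls.

```bash
python3 -m inch '[0,0,0,0,0,0,0,0,0,0,0,0,0,0,0,0,0,0,0,0,0,0,0,0,0,0,0,0,0,0,0,0,0,0,0,0]' 54
python3 -m inch '[0,0,-0.1,0,0,0,0,0,-0.3,0,0,0,0,0,-0.6,0,0,0,0,0,-1,0,0,0]' >/dev/null
python3 -m inch '[0,0,-0.4,0,0,0,0,0,-0.8,0,0,0,0,0,-1,0,0,0,0,0,-1,0,0,0,0,0,-1,0,0,0,0,0,-1,0,0,0]'
python3 - <<'E'
from m import *
b=save('wrist','w4.png');a=save('side','s4.png')
cv2.imwrite("pics/y.png",np.hstack([cv2.resize(b,(400,300)),cv2.resize(a,(400,300))])[:,:,::-1])
E
```

```text
time: 14.62
position: [0.5865, -0.1875, 0.0299]
tool_rot: [0.999, -0.047, -0.0, -0.0]
ft_force: [-0.3, -1.0, -0.2]
grip_width: 0.0536
grip_force: 0.0
time: 15.45
position: [0.5857, -0.1871, 0.1893]
tool_rot: [0.999, -0.047, -0.001, -0.0]
ft_force: [0.3, 0.8, -1.4]
grip_width: 0.0539
grip_force: 0.0
```

View pics/y.png

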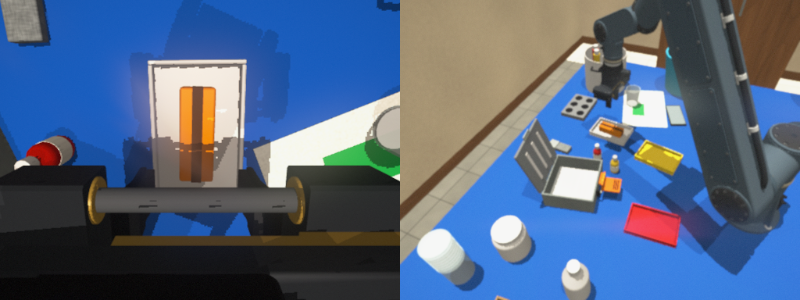

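The casting lies centred, flat and lengthwise in the white tray (left half, about (197,133)). The lid is open, the bystanders are untouched and the arm is clear.

```bash
python3 -c "
from rig import *
print(hand_in())"
```

```text
the job is handed in; nothing more can be done
None
```

The job is handed in at about 15.5 s of the 61 s allowed; the verdict was not shown. The latch was pressed and the lid popped fully open untouched. The casting was released flat and lengthwise in the white tray, and in the last pictures nothing around it looked disturbed.

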